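Draw the long turner out from under the half cover

TASK

The long red-handled turner lies in the cream pan with its blade under the fixed half cover, and the open half is too short for it to come out level: take it by the handle, tilt it handle end up and draw it out through the opening, without wrenching it hard against the pan or cover. Then carry it to the white plate and finish while still holding it there in the gripper, level and right side up, with the middle of its blade over the middle of the plate and the whole turner roughly 10 to 20 cm above the counter, touching nothing else and still. Leave the plate, mug, bowl and jar where they stand.

Things in the scene. Friction and masses are not known exactly. Their poses are not given: they have to be found in the camera images.
- pan: Cream enamel roasting pan, black rim, 375 x 194 mm, fixed to the counter. Origin: underside, below the centre of its opening; x runs lengthwise from the open end to the covered end, z up. Inside: floor at z = 4 mm, x -80 to +275 mm, y -85 to +85 mm. Walls 4 mm; rim top z = 68 mm, standing outward to x = -92 mm. A black loop handle reaches x = +320 mm at the covered end.
- cover_edge (a point): Middle of the lower edge of the pan's cream half cover, at x = 80 mm, z = 68 mm in the pan's frame. The cover is fixed, cannot be opened, and hides the mouth from here to the covered end (underside 68 mm, top 72 mm, raised panel to 84 mm), so the opening is 160 mm long (x -80 to +80 mm) and 170 mm wide.
- turner: Long red-handled turner, 320 mm overall, 0.13 to 0.23 kg, loose. Origin: on its resting plane below the grip point; x towards the blade, z out of the blade's upper face. It starts lying on the pan floor, about lengthwise (within 5 degrees), blade towards the covered end, its origin within 10 mm lengthwise and 20 mm sideways of the pan's. Centre of mass near x = 25 mm.
- turner_grip (a point): Point in the red handle bar, at x = 0, z = 23 mm in the turner's frame: a good place to grip, across the 24 mm width (y). The bar is 135 mm long (x -75 to +60 mm) and 22 mm thick (z 12 to 34 mm). From it an 8 mm steel neck slopes down from x = 75 mm, z = 21 mm to the blade at x = 130 mm.
- turner_end (a point): Handle end of the turner, x = -75 mm, z = 12 mm in its frame. Below it a small foot (x -75 to -63 mm) reaches down to z = 0.
- turner_blade (a point): Centre of the turner's steel blade, x = 185 mm, z = 2 mm in its frame. The blade is 120 mm long (x 125 to 245 mm), 70 mm wide and 4 mm thick (z 0 to 4 mm).
- turner_tip (a point): Front edge of the turner's blade, x = 245 mm, z = 2 mm in its frame.
- plate: White dinner plate, 200 mm across, 20 mm high, loose on the counter. Origin: centre of its underside. The turner's blade is to be held over it; it must not be moved.
- mug: White mug, 80 mm across, 90 mm high, with a handle; bystander. Origin: centre of underside.
- bowl: Steel bowl, 110 mm across, 50 mm high; bystander. Origin: centre of underside.
- jar: Amber jar with a red cap, 66 mm across, 110 mm high; bystander. Origin: centre of underside.
Not all that is in view belongs to the job. Of the things shaped like the plate, the white one is meant.

How it is judged:
By the outcome, as a careful person would: the job done as asked, in the order asked, and still so for the second after the job is handed in, while the arm keeps its last pose, push and grip.
It also fails if it takes over 51 s, if anything falls off the work surface, if the arm or the gripper's body presses on something with over 40 N, if the wrist force passes 120 N, or if a joint passes its speed limit or range.

ROBOT

A 7-joint arm with a two-finger parallel gripper is mounted at the origin on the work surface. World frame = base frame: x ahead of the robot, y to its left, z up, the work surface at z = 0. Lengths are in m, angles in degrees, forces in N, time in s.
With the tool pointing down it reaches from about 0.425 to 0.875 m from the base axis. Payload 4.7 kg.
Tool frame: the origin (TCP) lies at the very end of the fingers, on their centre line; the grasp point (between the pads) lies 19 mm behind it (env.grip_point_offset is the distance from the TCP to the grasp point, in m); z points along the fingers, y is the line along which they close (so a half turn about z gives the same grasp; the last joint's range is limited). The gripper opens to 87 mm and grips with 3 to 60 N. Pads are 19 mm wide; open, the fingers measure 117 mm over their backs; the gripper's body (75 mm by 190 mm) begins 51 mm behind the grasp point.
Start: joints at [-71.385, 18.392, -4.016, 83.108, 1.295, 78.541, -3.26], TCP at [0.199, 0.619, 0.223] pointing down, gripper open.
Joint ranges: [-163.93, 163.93], [-17.29, 119.83], [-79.2, 71.16], [3.27, 140.29], [-89.18, 269.18], [5.43, 117.66], [-154.24, 154.24]. Speed limits (degrees/s): [147.25, 147.25, 180, 180, 180, 180, 180].

INTERFACE

Orientations are given as [roll, pitch, yaw] about the fixed x, y, z axes, in that order (R = Rz(yaw) Ry(pitch) Rx(roll)).
In Python, from cell import env gives the robot as it stands.
- The arm moves only by the tool jog_arm, never from a script. Its argument "motion" is a list of rows, each an object of numbers: "x", "y", "z": the shift along the tool's x, y, z in cm; "ax", "ay", "az": the turn, a rotation vector about the tool's x, y, z in degrees. In form: [{"x": .., "y": .., "z": .., "ax": .., "ay": .., "az": ..}, ...]. A call has exactly 5 rows; each row shifts and turns the commanded pose from where the row before left it, along the tool's axes as they then stand; what a row does not reach is not made up. A row lasts 1/10 s, in which the tool goes at most 50 mm and 8.59 degrees, less where a joint would pass 70% of its speed; a pose out of reach is approached as far as the arm can. A call is refused whole if a number of a shift passes 5 or a number of a turn 8.59, either way. A call with a gripper value outside its range is refused whole. "claw" is the gripper command: -1 is shut, 1 is fully open, values between are in proportion, set as the call begins (left out, the last holds). The fingers move at their own pace and stop on an object; "squeeze" is the grip in N (left out, the last holds). Time passes only in rows, so rows that do not move let the fingers close, or fill a call up. It gives the time, the measured TCP pose, the force, the opening and the grip force at its end, in the units of the state.
- env.get_obs(): the state, without advancing time (a new reading comes with each control period).
- env.read_camera(name): name is "side" or "top" or "wrist"; returns the picture (480x640x3 uint8, red, green, blue); there is no depth.
- env.camera_params(name): a dict with "fx", "fy", "cx", "cy" (pixels), "extrinsics" (4x4, takes a point from world to camera coordinates). Camera axes: x right, y up, looking along -z (the intrinsics and any distortion apply to the point x, -y, -z); pixel columns grow to the right and rows downward; lengths in m; the calibration is good to about 2 mm. A picture is of the moment at which its call begins: read the wrist's pose just before it. camera_params takes no time and is no camera call; for the wrist camera it gives the pose at the moment of the call.
- env.sign_off(): hands the job in; it is judged then, once.
The state is a dict: "time_s": time; "qpos": joint angles; "joint_velocities": joint speeds; "effort": joint torques, N m; "tool_pos": TCP position; "tool_rot": TCP orientation; "force": force on the tool from outside, world axes, zero at the start; "wrist_torque": the same for the moment, N m; "grip_width": finger opening in m; "grasp_force": force on a finger pad.
Only numpy, scipy, OpenCV 4.12 (cv2) and the standard library are available. Lean on these libraries where they do the work, as an engineer would, in place of code of your own. Each camera call takes 0.05 s, during which the arm holds its last target. There are 200 camera calls.

## Working session

There is one attempt and no reset: what is moved stays moved. The work goes in short steps, Python scripts to look and compute and a tool call to move; the robot and the scene stay as the last step left them, time stands still between calls to the robot, and variables do not carry over. Pictures are saved under pics/ and viewed, at most 10 in all, crops included, and the job is handed in when it is done.

Besides the shell and the picture viewer there is one more tool, called in YAML: its name, and indented under it one key for each argument. jog_arm: Moves the arm, as the interface text tells. Its arguments: {"type":"object","properties":{"motion":{"type":"array"},"claw":{"type":"number"},"squeeze":{"type":"number"}},"required":["motion"]}

```bash
mkdir -p pics; cat > h.py <<'E'
import numpy as np,cv2
from cell import env
from scipy.spatial.transform import Rotation as R
def snap(n,f):
    P=env.camera_params(n); im=env.read_camera(n); cv2.imwrite('pics/'+f,im[:,:,::-1]); return im,P
def ray(P,u,v):
    E=np.array(P['extrinsics']); d=np.array([(u-P['cx'])/P['fx'],-(v-P['cy'])/P['fy'],-1.])
    k=P.get('dist',None)
    return -E[:3,:3].T@E[:3,3],E[:3,:3].T@d
def onz(P,u,v,z):
    o,d=ray(P,u,v); return o+d*(z-o[2])/d[2]
def proj(P,p):
    E=np.array(P['extrinsics']); c=E[:3,:3]@np.array(p)+E[:3,3]
    return P['cx']+P['fx']*c[0]/-c[2], P['cy']-P['fy']*c[1]/-c[2]
E
python3 - <<'E'
from h import *
for n in('top','side'):
    im,P=snap(n,n+'1.png'); print({k:v for k,v in P.items()})
print(env.get_obs())
E
```

```text
{'fx': 482.4201403445969, 'fy': 482.4201403445969, 'cx': 318.1034223027577, 'cy': 240.48697223427573, 'extrinsics': array([[ 0.00505052, -0.99989879,  0.01330008, -0.11520741],
       [ 0.98675778,  0.00713955,  0.16204357, -0.48983457],
       [-0.16212213,  0.01230556,  0.98669397, -1.08181024],
       [ 0.        ,  0.        ,  0.        ,  1.        ]])}
{'fx': 494.86697372580454, 'fy': 494.86697372580454, 'cx': 309.59536469853253, 'cy': 245.71282065856101, 'extrinsics': array([[ 0.74578797, -0.66601863,  0.01481524, -0.43672266],
       [ 0.51097196,  0.58615752,  0.62875036, -0.224039  ],
       [-0.42744352, -0.46134429,  0.77746607, -1.20644304],
       [ 0.        ,  0.        ,  0.        ,  1.        ]])}
{'time_s': 0.1, 'qpos': array([-71.38462032,  18.43448145,  -4.01586035,  83.16627791,
         1.29528186,  78.54073212,  -3.25895727]), 'joint_velocities': array([-0.05945758, -0.09230216, -0.08693389, -0.16931737, -0.00059011,
       -0.21637366,  0.01206   ]), 'effort': array([ 2.27121012e-05, -4.92567372e+01, -4.05769022e-01, -3.13399494e+01,
       -6.41850941e-02,  3.94193397e-02,  5.60399837e-05]), 'tool_pos': array([0.19868099, 0.61838559, 0.221589  ]), 'tool_rot': array([-1.79903755e+02,  5.54351756e-03,  1.62195594e+02]), 'force': array([-0.66691746, -0.09220452,  0.08125985]), 'wrist_torque': array([-0.00284444,  0.00186091, -0.01274923]), 'grasp_force': 0.0, 'grip_width': 0.08699594840486886}
```

View pics/top1.png

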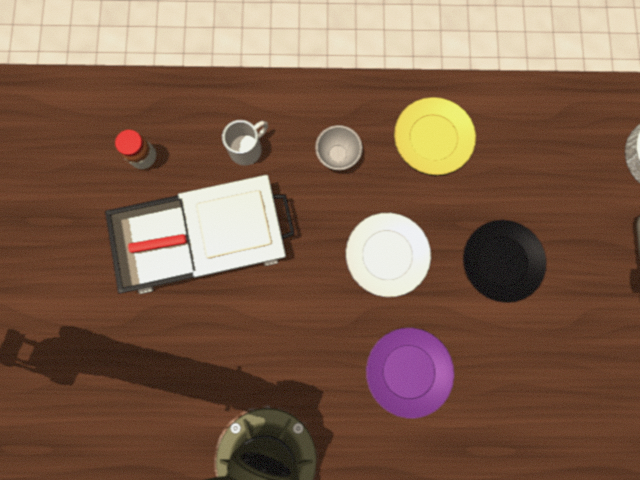

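View pics/side1.png

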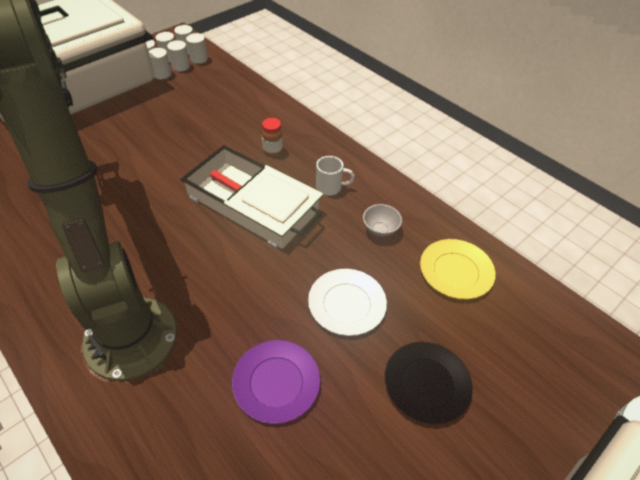

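The top view shows the pan at about (200,235) with the red handle at (158,243), the cover to its right and the white plate at (388,255). The side view agrees.

- **Red things:** the turner handle (158,243) is the one I want. The jar cap (130,142) is not.
- **Plates:** white (388,255) is the one I want. Yellow (435,136), black (505,261) and purple (410,372) are not.

```bash
python3 - <<'E'
from h import *
im=cv2.imread('pics/top1.png'); P=env.camera_params('top')
hsv=cv2.cvtColor(im,cv2.COLOR_BGR2HSV); H,S,V=cv2.split(hsv)
def big(m,roi):
    z=np.zeros_like(m); x0,x1,y0,y1=roi; z[y0:y1,x0:x1]=m[y0:y1,x0:x1]
    c,_=cv2.findContours(z,cv2.RETR_EXTERNAL,cv2.CHAIN_APPROX_NONE); return max(c,key=cv2.contourArea)
white=((S<70)&(V>150)).astype(np.uint8)*255
c=big(white,(330,450,200,310)); e=cv2.fitEllipse(c); print('plate px',e); p=onz(P,*e[0],.018); print(p, [onz(P,e[0][0]+d,e[0][1],.018)-p for d in(e[1][0]/2,)])
red=(((H<8)|(H>172))&(S>150)&(V>90)).astype(np.uint8)*255
c=big(red,(115,200,220,265)); W=np.array([onz(P,*q[0],.038)[:2] for q in c]); b=cv2.minAreaRect((W*1000).astype(np.float32)); print('handle mm',b); print(c[:,0].min(0),c[:,0].max(0))
np_=np.round(cv2.boxPoints(b),1);print(np_)
c=big(white,(175,300,165,290)); W=np.array([onz(P,*q[0],.072)[:2] for q in c]); b=cv2.minAreaRect((W*1000).astype(np.float32)); print('cover mm',b,np.round(cv2.boxPoints(b),1))
# end rim corners (outer) by eye
for q in((107,210),(119,291)): print(q,onz(P,*q,.068))
cr=cv2.resize(im[160:310,90:310],(792,540),interpolation=cv2.INTER_CUBIC); cv2.imwrite('pics/crop1.png',cr)
E
```

```text
plate px ((387.8681640625, 254.42213439941406), (82.75428009033203, 84.84171295166016), 125.313232421875)
[ 0.4620213  -0.27786588  0.018     ] [array([ 0.00067258, -0.09829157,  0.        ])]
handle mm ((481.7658386230469, 260.6811828613281), (22.544300079345703, 132.46322631835938), 10.135994911193848)
[129 235] [186 252]
[[459.  323.9]
 [482.3 193.5]
 [504.5 197.5]
 [481.2 327.9]]
cover mm ((516.7108764648438, 104.92613983154297), (197.29498291015625, 247.55169677734375), 12.894240379333496) [[392.9 203.6]
 [448.2 -37.7]
 [640.5   6.3]
 [585.2 247.6]]
(107, 210) [0.5530024  0.36979962 0.068     ]
(119, 291) [0.36926131 0.32942085 0.068     ]
```

View pics/crop1.png

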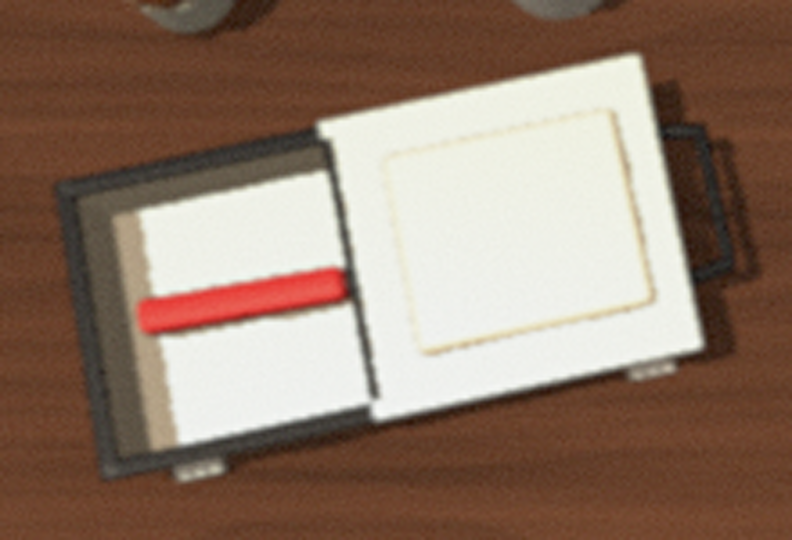

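The crop confirms the red handle bar in the pan's open half, crop (140–350, ~300), with its front end close to the cover edge. Next I'll get the pan frame and plan the extraction in 2D.

```bash
cat > plan.py <<'E'
import numpy as np,sys
from scipy.sparse import csr_matrix
from scipy.sparse.csgraph import dijkstra
ox0,pre,gz=float(sys.argv[1]),float(sys.argv[2]),float(sys.argv[3]) # turner origin x in pan, tool lean (deg, top toward -x), grip height in turner frame (mm)
def seg(a,b,n): return np.linspace(a,b,n)
T=np.vstack([seg((-75,34),(60,34),14),seg((-75,12),(60,12),14),seg((-75,0),(-75,34),5),seg((-63,0),(-63,12),3),
 seg((60,12),(60,34),3),seg((60,27),(75,25),3),seg((75,25),(130,7),7),seg((75,17),(125,0),5),seg((125,0),(245,0),12),seg((125,4),(245,4),12)])
c,s=np.cos(np.radians(pre)),np.sin(np.radians(pre))
t=np.vstack([seg((-10,-19),(-10,51),6),seg((10,-19),(10,51),6),seg((-38,51),(38,51),6),seg((-38,51),(-38,200),10),seg((38,51),(38,200),10)])
G=t@np.array([[c,s],[-s,c]])+[0,gz]   # local: top leans toward -x
bx=[(-100,300,-50,4),(-92,-80,0,68),(80,300,68,72),(95,275,72,84),(275,300,0,68)]
def clear(P):
    d=np.full(P.shape[:-1],1e3)
    for x0,x1,z0,z1 in bx:
        dx=np.maximum(x0-P[...,0],P[...,0]-x1); dz=np.maximum(z0-P[...,1],P[...,1]-z1)
        o=np.hypot(np.maximum(dx,0),np.maximum(dz,0))+np.minimum(np.maximum(dx,dz),0)
        d=np.minimum(d,o)
    return d.min(-1)
xs=np.arange(ox0-240,ox0+10,3.);xs+=ox0-xs[np.argmin(abs(xs-ox0))];zs=np.arange(4,262,2.);As=np.arange(0,52,2.)
C=np.empty((len(As),len(xs),len(zs)));Cg=C.copy()
for i,a in enumerate(As):
    r=np.radians(a);M=np.array([[np.cos(r),-np.sin(r)],[np.sin(r),np.cos(r)]])
    for Q,o in((T,C),(G,Cg)):
        q=Q@M
        for j,x in enumerate(xs): o[i,j]=clear((q+[x,0])[None]+np.stack([0*zs,zs],1)[:,None])
# gripper vs long side rims (y): body must stay above z=70 -> lowest body corner
for i,a in enumerate(As):
    r=np.radians(a);M=np.array([[np.cos(r),-np.sin(r)],[np.sin(r),np.cos(r)]])
    Cg[i]=np.minimum(Cg[i],(((G[12:18]@M)[:,1].min()+zs)-70)[None])
C0=C.copy()
Cm=np.minimum(C,Cg-2)
free=Cm>0.8
i0=np.argmin(abs(xs-ox0)); free[0,i0,:3]=True
idx=np.arange(C.size).reshape(C.shape)
w=1+60/np.maximum(Cm,1)**2
I,J,W=[],[],[]
for da in(-1,0,1):
  for dx in(-1,0,1):
    for dz in(-2,-1,0,1,2):
      if (da,dx,dz)==(0,0,0):continue
      sl=lambda n,d:(slice(max(0,-d),n-max(0,d)),slice(max(0,d),n+min(0,d)))
      A,X,Z=sl(len(As),da),sl(len(xs),dx),sl(len(zs),dz)
      f=free[A[0],X[0],Z[0]]&free[A[1],X[1],Z[1]]
      I.append(idx[A[0],X[0],Z[0]][f]);J.append(idx[A[1],X[1],Z[1]][f]);W.append(np.sqrt(da*da*4+dx*dx*2+dz*dz)*(w[A[0],X[0],Z[0]][f]+w[A[1],X[1],Z[1]][f])/2)
g=csr_matrix((np.concatenate(W),(np.concatenate(I),np.concatenate(J))),shape=(C.size,)*2)
D,pr=dijkstra(g,indices=idx[0,i0,0],return_predecessors=True)
D=D.reshape(C.shape)
# goal: everything of turner above 100
goal=np.zeros_like(free)
for i,a in enumerate(As): goal[i]=((zs-245*np.sin(np.radians(a)))>90)[None]
D[~goal]=np.inf;k=np.argmin(D);print('cost',D.min(),'start clear',C[0,i0,0],Cg[0,i0,0])
path=[]
while k>=0: path.append(np.unravel_index(k,C.shape));k=pr[k]
path=path[::-1]
for n,(a,x,z) in enumerate(path):
    if n%3==0 or n==len(path)-1: print(As[a],xs[x],zs[z],'cl %.1f grip %.1f'%(C[a,x,z],Cg[a,x,z]))
E
python3 - <<'E'
from h import *
P=env.camera_params('top')
r=[onz(P,*q,.068)[:2] for q in((105.8,210.8),(119.2,292))]
f=[onz(P,*q,.072)[:2] for q in((178.3,194.4),(193.3,276.7))]
b=[onz(P,*q,.072)[:2] for q in((267.8,175.3),(285.3,256.7))]
m=[np.mean(k,0) for k in(r,f,b)]; print(m,[np.linalg.norm(k[0]-k[1]) for k in(r,f,b)],[np.linalg.norm(m[i]-m[j]) for i,j in((0,1),(0,2))])
d=(m[2]-m[0]);d/=np.linalg.norm(d);print('yaw',np.degrees(np.arctan2(d[1],d[0])))
o=m[0]+d*.092; o2=m[1]-d*.08; print('origin',o,o2)
o=(o+o2)/2
g=np.array([.4833,.252]); print('turner in pan',(g-o)@d,(g-o)@[-d[1],d[0]])
print('end in pan',(np.array([.470,.326])-o)@d)
E
python3 plan.py 0 0 28; python3 plan.py 0 14 28|head -1
```

```text
[array([0.45908454, 0.3505994 ]), array([0.49581928, 0.18712253]), array([ 0.54252102, -0.01658177])] [np.float64(0.189143042216964), np.float64(0.1931046745369792), np.float64(0.19406840731001995)] [np.float64(0.16755336159372902), np.float64(0.37654170889709354)]
yaw -77.19777802538397
origin [0.47947048 0.26088645] [0.47809237 0.26513379]
turner in pan 0.011737670689512644 0.0019665549416591904
end in pan -0.06336984366284004
cost 262.73998786896396 start clear 0.0 9.0
0.0 0.0 4.0 cl 0.0 grip 9.0
0.0 3.0 12.0 cl 8.0 grip 17.0
0.0 9.0 22.0 cl 14.0 grip 27.0
4.0 6.0 32.0 cl 10.9 grip 36.3
6.0 6.0 40.0 cl 10.1 grip 43.9
8.0 3.0 48.0 cl 5.7 grip 50.9
12.0 -6.0 60.0 cl 4.0 grip 59.4
12.0 -15.0 62.0 cl 6.8 grip 57.3
12.0 -24.0 64.0 cl 9.1 grip 48.6
12.0 -33.0 66.0 cl 11.1 grip 40.1
12.0 -42.0 68.0 cl 13.1 grip 32.0
12.0 -51.0 72.0 cl 15.6 grip 25.8
12.0 -60.0 74.0 cl 18.2 grip 20.8
12.0 -69.0 78.0 cl 17.2 grip 21.1
12.0 -78.0 78.0 cl 19.1 grip 20.9
12.0 -87.0 80.0 cl 19.2 grip 19.3
12.0 -96.0 82.0 cl 19.4 grip 20.7
12.0 -105.0 84.0 cl 19.4 grip 22.8
12.0 -114.0 84.0 cl 20.8 grip 25.0
12.0 -123.0 86.0 cl 20.6 grip 31.4
12.0 -132.0 88.0 cl 20.5 grip 39.0
12.0 -141.0 90.0 cl 20.6 grip 47.1
12.0 -150.0 90.0 cl 21.3 grip 54.5
12.0 -159.0 94.0 cl 20.9 grip 64.3
12.0 -168.0 98.0 cl 18.6 grip 74.1
6.0 -174.0 106.0 cl 13.3 grip 84.6
4.0 -174.0 108.0 cl 21.2 grip 86.2
cost 262.7937138702878 start clear 0.0 2.292050007288452
```

```bash
cat > rows.py <<'E'
from h import *
def rows(targets,cmd=None):
    """targets: list of (pos m,[rpy],nrows); prints rows from cmd pose"""
    o=env.get_obs(); p,r=(o['tool_pos'],o['tool_rot']) if cmd is None else cmd
    p=np.array(p);A=R.from_euler('xyz',r,degrees=True);out=[]
    for q,e,n in targets:
        B=R.from_euler('xyz',e,degrees=True);dv=(A.inv()*B).as_rotvec();p0=p.copy();A0=A
        for i in range(n):
            pn=p0+(np.array(q)-p0)*(i+1)/n;An=A0*R.from_rotvec(dv*(i+1)/n)
            s=A.inv().apply(pn-p)*100;w=np.degrees((A.inv()*An).as_rotvec())
            s=np.round(s,2);w=np.round(w,2);out.append((*s,*w))
            p=p+A.apply(s/100);A=A*R.from_rotvec(np.radians(w))
    for i,k in enumerate(out):
        if i%5==0:print('--')
        print(' '.join('%s:%g'%(a,b) for a,b in zip(('x','y','z','ax','ay','az'),k) if abs(b)>.005))
E
python3 - <<'E'
from rows import *
rows([((.483,.252,.20),(180,0,101),15)])
E
```

```text
--
x:-2.55 y:-1.75 z:0.15 ax:-0.01 az:4.08
x:-2.67 y:-1.56 z:0.14 ay:0.01 az:4.08
x:-2.77 y:-1.36 z:0.15 ax:-0.01 az:4.08
x:-2.87 y:-1.17 z:0.15 az:4.08
x:-2.94 y:-0.96 z:0.14 ax:-0.01 ay:0.01 az:4.08
--
x:-3 y:-0.74 z:0.15 az:4.08
x:-3.04 y:-0.53 z:0.14 ax:-0.01 ay:0.01 az:4.08
x:-3.08 y:-0.32 z:0.15 az:4.08
x:-3.09 y:-0.09 z:0.14 ax:-0.01 az:4.08
x:-3.09 y:0.12 z:0.15 ax:-0.01 ay:0.01 az:4.08
--
x:-3.07 y:0.35 z:0.14 az:4.08
x:-3.04 y:0.56 z:0.15 ax:-0.01 az:4.08
x:-2.99 y:0.78 z:0.14 ay:0.01 az:4.08
x:-2.93 y:0.99 z:0.15 ax:-0.01 az:4.08
x:-2.85 y:1.2 z:0.14 ay:0.01 az:4.08
```

jog_arm:
  motion:
    - {"x": -2.55, "y": -1.75, "z": 0.15, "az": 4.08}
    - {"x": -2.67, "y": -1.56, "z": 0.15, "az": 4.08}
    - {"x": -2.77, "y": -1.36, "z": 0.15, "az": 4.08}
    - {"x": -2.87, "y": -1.17, "z": 0.15, "az": 4.08}
    - {"x": -2.94, "y": -0.96, "z": 0.15, "az": 4.08}
  claw: 1

```text
$.motion[0]: bad value
```

jog_arm:
  motion:
    - {"x": -3.0, "y": -0.74, "z": 0.15, "az": 4.08}
    - {"x": -3.04, "y": -0.53, "z": 0.15, "az": 4.08}
    - {"x": -3.08, "y": -0.32, "z": 0.15, "az": 4.08}
    - {"x": -3.09, "y": -0.1, "z": 0.15, "az": 4.08}
    - {"x": -3.09, "y": 0.12, "z": 0.15, "az": 4.08}

```text
$.motion[0]: bad value
```

jog_arm:
  motion:
    - {"x": -3.07, "y": 0.35, "z": 0.15, "az": 4.08}
    - {"x": -3.04, "y": 0.56, "z": 0.15, "az": 4.08}
    - {"x": -2.99, "y": 0.78, "z": 0.15, "az": 4.08}
    - {"x": -2.93, "y": 1.0, "z": 0.15, "az": 4.08}
    - {"x": -2.85, "y": 1.2, "z": 0.15, "az": 4.08}

```text
$.motion[0]: bad value
```

jog_arm:
  motion:
    - {}
    - {}
    - {}
    - {}
    - {}

```text
$.motion[0]: bad value
```

```bash
python3 - <<'E'
from h import *
o=env.get_obs();print(o['tool_pos'],o['tool_rot'],o['time_s'])
im,P=snap('wrist','w1.png')
import pickle;pickle.dump(P,open('w1.pkl','wb'))
E
```

```text
[0.19868099 0.61838559 0.221589  ] [-1.79903755e+02  5.54351756e-03  1.62195594e+02] 0.1
```

View pics/w1.png

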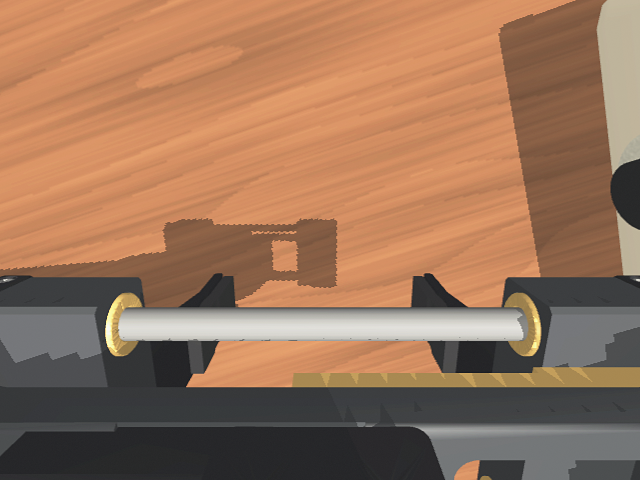

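All the moves were refused because every row needs all six keys. The picture only shows bare counter, with the fingertips near (225,280) and (420,280). I'll resend with full rows.

jog_arm:
  motion:
    - {"x": -2.55, "y": -1.75, "z": 0.15, "ax": 0, "ay": 0, "az": 4.08}
    - {"x": -2.67, "y": -1.56, "z": 0.15, "ax": 0, "ay": 0, "az": 4.08}
    - {"x": -2.77, "y": -1.36, "z": 0.15, "ax": 0, "ay": 0, "az": 4.08}
    - {"x": -2.87, "y": -1.17, "z": 0.15, "ax": 0, "ay": 0, "az": 4.08}
    - {"x": -2.94, "y": -0.96, "z": 0.15, "ax": 0, "ay": 0, "az": 4.08}
  claw: 1

```text
time_s: 0.65
tool_pos: [0.2942, 0.4954, 0.2147]
tool_rot: [-180.0, 0.0, 141.6]
force: [1.0, -0.5, -0.0]
grip_width: 0.0872
grasp_force: 0.0
```

jog_arm:
  motion:
    - {"x": -3.0, "y": -0.74, "z": 0.15, "ax": 0, "ay": 0, "az": 4.08}
    - {"x": -3.04, "y": -0.53, "z": 0.15, "ax": 0, "ay": 0, "az": 4.08}
    - {"x": -3.08, "y": -0.32, "z": 0.15, "ax": 0, "ay": 0, "az": 4.08}
    - {"x": -3.09, "y": -0.1, "z": 0.15, "ax": 0, "ay": 0, "az": 4.08}
    - {"x": -3.09, "y": 0.12, "z": 0.15, "ax": 0, "ay": 0, "az": 4.08}

```text
time_s: 1.15
tool_pos: [0.3898, 0.3725, 0.2075]
tool_rot: [180.0, -0.0, 121.1]
force: [0.6, -0.9, 0.5]
grip_width: 0.0875
grasp_force: 0.0
```

jog_arm:
  motion:
    - {"x": -3.07, "y": 0.35, "z": 0.15, "ax": 0, "ay": 0, "az": 4.08}
    - {"x": -3.04, "y": 0.56, "z": 0.15, "ax": 0, "ay": 0, "az": 4.08}
    - {"x": -2.99, "y": 0.78, "z": 0.15, "ax": 0, "ay": 0, "az": 4.08}
    - {"x": -2.93, "y": 1.0, "z": 0.15, "ax": 0, "ay": 0, "az": 4.08}
    - {"x": -2.85, "y": 1.2, "z": 0.15, "ax": 0, "ay": 0, "az": 4.08}

```text
time_s: 1.65
tool_pos: [0.4846, 0.2502, 0.2]
tool_rot: [180.0, -0.0, 100.6]
force: [0.9, -0.1, -1.1]
grip_width: 0.0869
grasp_force: 0.0
```

jog_arm:
  motion:
    - {"x": 0, "y": 0, "z": 0, "ax": 0, "ay": 0, "az": 0}
    - {"x": 0, "y": 0, "z": 0, "ax": 0, "ay": 0, "az": 0}
    - {"x": 0, "y": 0, "z": 0, "ax": 0, "ay": 0, "az": 0}
    - {"x": 0, "y": 0, "z": 0, "ax": 0, "ay": 0, "az": 0}
    - {"x": 0, "y": 0, "z": 0, "ax": 0, "ay": 0, "az": 0}

```text
time_s: 2.15
tool_pos: [0.4827, 0.2534, 0.2001]
tool_rot: [180.0, -0.0, 101.1]
force: [0.4, -0.7, 1.4]
grip_width: 0.0871
grasp_force: 0.0
```

```bash
python3 - <<'E'
from h import *
o=env.get_obs();print(o['tool_pos'],o['tool_rot'],o['time_s'])
im,P=snap('wrist','w2.png')
import pickle;pickle.dump(P,open('w2.pkl','wb'))
E
```

```text
[0.48266446 0.25339581 0.20008727] [ 1.79999567e+02 -1.46699006e-02  1.01095869e+02] 2.15
```

View pics/w2.png

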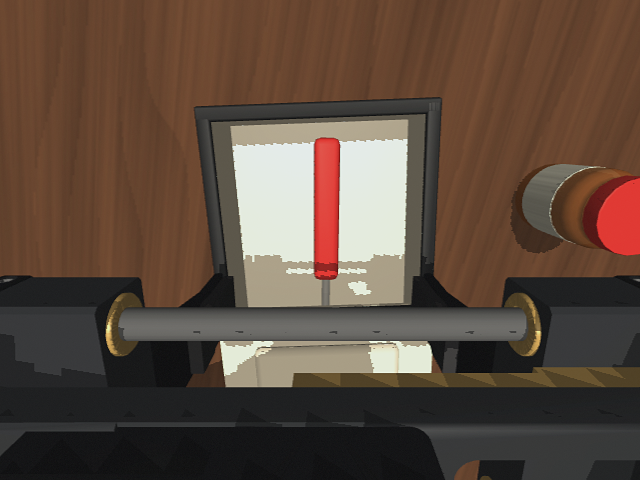

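The wrist view shows the handle running from (327,138) to (326,279). The outer corners of the end rim are at (195,108) and (440,98), and the cover edge is near row 304.

```bash
python3 - <<'E'
from h import *
import pickle;P=pickle.load(open('w2.pkl','rb'))
im=cv2.imread('pics/w2.png');hsv=cv2.cvtColor(im,cv2.COLOR_BGR2HSV);H,S,V=cv2.split(hsv)
red=(((H<8)|(H>172))&(S>140)&(V>70)).astype(np.uint8)*255;red[:,:290]=0;red[:,370:]=0;red[300:]=0
ys,xs=np.nonzero(red);print(xs.min(),xs.max(),ys.min(),ys.max())
mid=lambda y:(xs[abs(ys-y)<3].mean(),y)
for z in(.034,.038):
  a=onz(P,*mid(ys.min()+3),z)[:2];b=onz(P,*mid(ys.max()-3),z)[:2]
  d=b-a;print(z,a,b,'len',np.linalg.norm(d)+.003,'yaw',np.degrees(np.arctan2(d[1],d[0])))
  d/=np.linalg.norm(d);print('grip est from end',a+d*.073,'from front',b-d*.059)
l=onz(P,195.5,108,.068)[:2];r=onz(P,440.5,98,.068)[:2];print('rim end',l,r,np.linalg.norm(l-r),'mid',(l+r)/2)
n=(r-l)/np.linalg.norm(r-l);n=np.array([n[1],-n[0]]);print('pan yaw',np.degrees(np.arctan2(n[1],n[0])), 'origin',(l+r)/2+n*.092, (l+r)/2-n*.092)
print('cover edge', onz(P,327,304,.068)[:2])
E
```

```text
314 339 138 279
0.034 [0.47196134 0.32779056] [0.49605235 0.20235188] len 0.13073111589368624 yaw -79.12848839172183
grip est from end [0.48572966 0.25610072] from front [0.48492452 0.26029299]
0.038 [0.4719289  0.32774726] [0.49572675 0.20383501] len 0.12917679425755654 yaw -79.12848839172182
grip est from end [0.48569722 0.25605742] from front [0.48459892 0.26177611]
rim end [0.36672758 0.33204081] [0.55196628 0.37583814] 0.19034595085785672 mid [0.45934693 0.35393947]
pan yaw -76.69743423544202 origin [0.48051552 0.26440797] [0.43817835 0.44347098]
cover edge [0.49973715 0.18888106]
```

jog_arm:
  motion:
    - {"x": 0.1, "y": 0.1, "z": 2.5, "ax": 0, "ay": 0, "az": 0}
    - {"x": 0.1, "y": 0.1, "z": 3, "ax": 0, "ay": 0, "az": 0}
    - {"x": 0.1, "y": 0.1, "z": 3, "ax": 0, "ay": 0, "az": 0}
    - {"x": 0, "y": 0, "z": 2.5, "ax": 0, "ay": 0, "az": 0}
    - {"x": 0, "y": 0, "z": 2.0, "ax": 0, "ay": 0, "az": 0}

```text
time_s: 2.7
tool_pos: [0.4846, 0.2562, 0.0684]
tool_rot: [-179.9, 0.0, 101.1]
force: [0.3, 0.4, 0.4]
grip_width: 0.0868
grasp_force: 0.0
```

jog_arm:
  motion:
    - {"x": 0, "y": 0, "z": 1.5, "ax": 0, "ay": 0, "az": 0}
    - {"x": 0, "y": 0, "z": 1.5, "ax": 0, "ay": 0, "az": 0}
    - {"x": 0, "y": 0, "z": 1.5, "ax": 0, "ay": 0, "az": 0}
    - {"x": 0, "y": 0, "z": 1.2, "ax": 0, "ay": 0, "az": 0}
    - {"x": 0, "y": 0, "z": 0, "ax": 0, "ay": 0, "az": 0}

```text
time_s: 3.2
tool_pos: [0.4844, 0.2554, 0.0113]
tool_rot: [-179.8, 0.1, 101.0]
force: [0.2, -0.4, -0.0]
grip_width: 0.0873
grasp_force: 0.0
```

jog_arm:
  motion:
    - {"x": 0, "y": 0, "z": 0, "ax": 0, "ay": 0, "az": 0}
    - {"x": 0, "y": 0, "z": 0, "ax": 0, "ay": 0, "az": 0}
    - {"x": 0, "y": 0, "z": 0, "ax": 0, "ay": 0, "az": 0}
    - {"x": 0, "y": 0, "z": 0, "ax": 0, "ay": 0, "az": 0}
    - {"x": 0, "y": 0, "z": 0, "ax": 0, "ay": 0, "az": 0}
  claw: -1
  squeeze: 45

```text
time_s: 3.7
tool_pos: [0.4858, 0.2562, 0.0135]
tool_rot: [180.0, -0.0, 101.0]
force: [-0.8, 0.8, -0.2]
grip_width: 0.0549
grasp_force: 0.0
```

jog_arm:
  motion:
    - {"x": 0, "y": 0, "z": 0, "ax": 0, "ay": 0, "az": 0}
    - {"x": 0, "y": 0, "z": 0, "ax": 0, "ay": 0, "az": 0}
    - {"x": 0, "y": 0, "z": 0, "ax": 0, "ay": 0, "az": 0}
    - {"x": 0, "y": 0, "z": 0, "ax": 0, "ay": 0, "az": 0}
    - {"x": 0, "y": 0, "z": 0, "ax": 0, "ay": 0, "az": 0}

```text
time_s: 4.2
tool_pos: [0.4855, 0.256, 0.0131]
tool_rot: [-180.0, -0.0, 101.0]
force: [0.3, -0.2, 0.3]
grip_width: 0.0237
grasp_force: 45.0
```

```bash
python3 plan.py 8 0 28; python3 -c "
from h import *
o=env.get_obs();print({k:o[k] for k in('time_s','tool_pos','tool_rot','force','wrist_torque','grip_width','grasp_force')})"
```

```text
cost 260.28296109462576 start clear 0.0 9.0
0.0 8.0 4.0 cl 0.0 grip 9.0
0.0 8.0 10.0 cl 6.0 grip 15.0
0.0 8.0 16.0 cl 12.0 grip 21.0
2.0 8.0 26.0 cl 13.0 grip 30.6
2.0 8.0 32.0 cl 11.6 grip 36.6
6.0 5.0 42.0 cl 8.9 grip 45.9
10.0 -1.0 52.0 cl 5.1 grip 53.2
12.0 -7.0 60.0 cl 4.0 grip 59.4
12.0 -16.0 62.0 cl 6.9 grip 56.3
12.0 -25.0 64.0 cl 9.1 grip 47.6
12.0 -34.0 66.0 cl 11.1 grip 39.1
12.0 -43.0 70.0 cl 13.6 grip 31.8
12.0 -52.0 72.0 cl 16.3 grip 25.0
12.0 -61.0 74.0 cl 18.8 grip 20.2
12.0 -70.0 78.0 cl 17.5 grip 21.0
12.0 -79.0 78.0 cl 19.3 grip 20.9
12.0 -88.0 82.0 cl 17.3 grip 21.0
12.0 -97.0 82.0 cl 19.4 grip 20.7
12.0 -106.0 84.0 cl 19.7 grip 22.8
12.0 -115.0 84.0 cl 20.4 grip 25.4
12.0 -124.0 86.0 cl 20.7 grip 32.0
12.0 -133.0 88.0 cl 20.7 grip 39.7
12.0 -142.0 90.0 cl 20.7 grip 47.9
12.0 -151.0 90.0 cl 21.3 grip 55.4
12.0 -160.0 94.0 cl 21.0 grip 65.2
12.0 -169.0 98.0 cl 19.0 grip 75.0
6.0 -175.0 106.0 cl 14.1 grip 85.5
4.0 -175.0 108.0 cl 21.7 grip 87.0
{'time_s': 4.2, 'tool_pos': array([0.48553346, 0.25600828, 0.01305922]), 'tool_rot': array([-1.79998899e+02, -3.17050467e-03,  1.00984804e+02]), 'force': array([ 0.26359461, -0.20822662,  0.31576694]), 'wrist_torque': array([-0.09269037,  0.12369113, -0.02596725]), 'grip_width': 0.02374558254121672, 'grasp_force': 44.994153901934624}
```

```bash
cat > ex.py <<'E'
from rows import *
A0=R.from_euler('xyz',(180,0,101),degrees=True); d=-A0.apply([1,0,0])
def tgt(x,z,a,n):
    A=A0*R.from_euler('y',a,degrees=True)
    org=np.array([.4855,.256,0])+d*(x-8)/1000+np.array([0,0,z/1000])
    return org-A.apply([0,0,1])*.009,A.as_euler('xyz',degrees=True),n
rows([tgt(8,26,2,2),tgt(5,42,6,2),tgt(-1,52,10,3),tgt(-7,60,12,3),tgt(-52,72,12,4),tgt(-106,84,12,4),tgt(-160,94,12,4),tgt(-172,110,4,3),tgt(-172,140,0,3)],((.4855,.256,.013),(180,0,101)))
E
python3 ex.py
```

```text
--
x:-0.02 z:-1.1 ay:1
x:0.01 z:-1.1 ay:1
x:0.15 z:-0.79 ay:2
x:0.17 z:-0.79 ay:2
x:0.21 z:-0.31 ay:1.33
--
x:0.22 z:-0.31 ay:1.34
x:0.23 z:-0.29 ay:1.33
x:0.23 z:-0.23 ay:0.67
x:0.24 z:-0.23 ay:0.66
x:0.23 z:-0.22 ay:0.67
--
x:1.16 z:-0.06
x:1.17 z:-0.06
x:1.16 z:-0.06
x:1.17 z:-0.06
x:1.38 z:-0.01
--
x:1.38 z:-0.01
x:1.39 z:-0.02
x:1.38 z:-0.01
x:1.37 z:0.04
x:1.37 z:0.03
--
x:1.38 z:0.04
x:1.37 z:0.04
x:0.54 z:-0.44 ay:-2.67
x:0.52 z:-0.46 ay:-2.66
x:0.5 z:-0.48 ay:-2.67
--
x:0.09 z:-1 ay:-1.33
x:0.07 z:-1 ay:-1.34
x:0.05 z:-1 ay:-1.33
```

jog_arm:
  motion:
    - {"x": 0, "y": 0, "z": -1.1, "ax": 0, "ay": 1, "az": 0}
    - {"x": 0, "y": 0, "z": -1.1, "ax": 0, "ay": 1, "az": 0}
    - {"x": 0.15, "y": 0, "z": -0.8, "ax": 0, "ay": 2, "az": 0}
    - {"x": 0.15, "y": 0, "z": -0.8, "ax": 0, "ay": 2, "az": 0}
    - {"x": 0, "y": 0, "z": 0, "ax": 0, "ay": 0, "az": 0}
  squeeze: 58

```text
time_s: 4.7
tool_pos: [0.487, 0.2568, 0.0533]
tool_rot: [179.8, -6.1, 100.8]
force: [0.5, 0.2, -1.8]
grip_width: 0.0239
grasp_force: 58.0
```

```bash
python3 - <<'E'
from h import *
o=env.get_obs();print({k:o[k] for k in('time_s','tool_pos','tool_rot','force','wrist_torque','grip_width','grasp_force')})
im,P=snap('wrist','w3.png'); im2,P2=snap('side','s3.png')
cv2.imwrite('pics/c3.png',np.hstack([cv2.resize(im[80:400,160:480],(400,400)),cv2.resize(im2[120:260,170:340],(400,400))])[:,:,::-1])
E
```

```text
{'time_s': 4.7, 'tool_pos': array([0.48699067, 0.25676094, 0.05326449]), 'tool_rot': array([179.81208541,  -6.09427419, 100.83605998]), 'force': array([ 0.47527898,  0.21546769, -1.82115655]), 'wrist_torque': array([-0.27637194, -0.0401745 ,  0.00818498]), 'grip_width': 0.023869941678191117, 'grasp_force': 57.99166931770742}
```

View pics/c3.png

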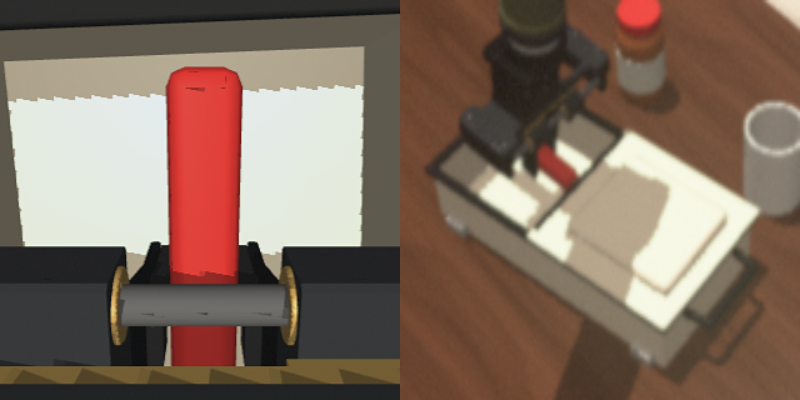

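The left half shows the handle held centrally between the fingers, at crop (205,200). In the right half the turner is tilting inside the pan. The 1.8 N reading is just its weight, so I'll go on.

jog_arm:
  motion:
    - {"x": 0.2, "y": 0, "z": -0.3, "ax": 0, "ay": 1.33, "az": 0}
    - {"x": 0.2, "y": 0, "z": -0.3, "ax": 0, "ay": 1.34, "az": 0}
    - {"x": 0.23, "y": 0, "z": -0.3, "ax": 0, "ay": 1.33, "az": 0}
    - {"x": 0.23, "y": 0, "z": -0.23, "ax": 0, "ay": 1, "az": 0}
    - {"x": 0.23, "y": 0, "z": -0.23, "ax": 0, "ay": 1, "az": 0}

```text
time_s: 5.3
tool_pos: [0.4836, 0.2665, 0.0665]
tool_rot: [180.0, -12.1, 101.0]
force: [-0.6, -0.1, -1.8]
grip_width: 0.0234
grasp_force: 58.0
```

jog_arm:
  motion:
    - {"x": 0.3, "y": 0, "z": -0.2, "ax": 0, "ay": 0, "az": 0}
    - {"x": 0.4, "y": 0, "z": -0.05, "ax": 0, "ay": 0, "az": 0}
    - {"x": 0.6, "y": 0, "z": -0.05, "ax": 0, "ay": 0, "az": 0}
    - {"x": 0.8, "y": 0, "z": -0.05, "ax": 0, "ay": 0, "az": 0}
    - {"x": 0.8, "y": 0, "z": -0.05, "ax": 0, "ay": 0, "az": 0}

```text
time_s: 5.8
tool_pos: [0.4779, 0.2948, 0.0764]
tool_rot: [180.0, -12.0, 101.0]
force: [0.2, 0.2, -3.1]
grip_width: 0.0231
grasp_force: 58.0
```

```bash
python3 - <<'E'
from h import *
o=env.get_obs();print({k:o[k] for k in('time_s','tool_pos','tool_rot','force','wrist_torque','grip_width','grasp_force')})
A=R.from_euler('xyz',o['tool_rot'],degrees=True)
org=o['tool_pos']+A.apply([0,0,1])*.009
d=np.array([.1908,-.9816,0]);print('x',8+1000*(org-[.4855,.256,0])@d,'z',org[2]*1000)
E
```

```text
{'time_s': 5.8, 'tool_pos': array([0.47787277, 0.2947552 , 0.07641816]), 'tool_rot': array([179.99949609, -12.01329382, 101.03900039]), 'force': array([ 0.16377312,  0.22298101, -3.10630201]), 'wrist_torque': array([-0.33432974, -0.02118251,  0.03212086]), 'grip_width': 0.023105937243779677, 'grasp_force': 57.9917508456856}
x -33.37057655678323 z 67.61526194679455
```

jog_arm:
  motion:
    - {"x": 1.2, "y": 0, "z": -0.04, "ax": 0, "ay": 0, "az": 0}
    - {"x": 1.3, "y": 0, "z": -0.03, "ax": 0, "ay": 0, "az": 0}
    - {"x": 1.4, "y": 0, "z": -0.01, "ax": 0, "ay": 0, "az": 0}
    - {"x": 1.4, "y": 0, "z": -0.01, "ax": 0, "ay": 0, "az": 0}
    - {"x": 1.4, "y": 0, "z": 0, "ax": 0, "ay": 0, "az": 0}

```text
time_s: 6.3
tool_pos: [0.4654, 0.3592, 0.0914]
tool_rot: [180.0, -12.0, 101.0]
force: [-0.3, 1.5, -1.8]
grip_width: 0.0234
grasp_force: 58.0
```

jog_arm:
  motion:
    - {"x": 1.4, "y": 0, "z": 0, "ax": 0, "ay": 0, "az": 0}
    - {"x": 1.4, "y": 0, "z": 0, "ax": 0, "ay": 0, "az": 0}
    - {"x": 1.4, "y": 0, "z": 0, "ax": 0, "ay": 0, "az": 0}
    - {"x": 1.3, "y": 0, "z": 0, "ax": 0, "ay": 0, "az": 0}
    - {"x": 1.2, "y": 0, "z": 0, "ax": 0, "ay": 0, "az": 0}

```text
time_s: 6.8
tool_pos: [0.453, 0.4232, 0.1052]
tool_rot: [180.0, -12.0, 101.0]
force: [-0.2, -0.3, -1.6]
grip_width: 0.0236
grasp_force: 58.0
```

```bash
python3 - <<'E'
from h import *
o=env.get_obs();print({k:o[k] for k in('time_s','tool_pos','tool_rot','force','wrist_torque','grip_width','grasp_force')})
A=R.from_euler('xyz',o['tool_rot'],degrees=True)
org=o['tool_pos']+A.apply([0,0,1])*.009
d=np.array([.1908,-.9816,0]);print('x',8+1000*(org-[.4855,.256,0])@d,'z',org[2]*1000)
E
```

```text
{'time_s': 6.8, 'tool_pos': array([0.45301104, 0.42324927, 0.105208  ]), 'tool_rot': array([179.99510745, -12.00499199, 101.01242809]), 'force': array([-0.1748862 , -0.28960097, -1.59853069]), 'wrist_torque': array([-0.34686963, -0.01681465,  0.0175567 ]), 'grip_width': 0.023643457456688582, 'grasp_force': 57.991697089746594}
x -164.24269372245837 z 96.40483514288071
```

jog_arm:
  motion:
    - {"x": 1.2, "y": 0, "z": 0, "ax": 0, "ay": 0, "az": 0}
    - {"x": 1.2, "y": 0, "z": 0, "ax": 0, "ay": 0, "az": 0}
    - {"x": 0.8, "y": 0, "z": -0.5, "ax": 0, "ay": 0, "az": 0}
    - {"x": 0.4, "y": 0, "z": -1.5, "ax": 0, "ay": 0, "az": 0}
    - {"x": 0.4, "y": 0, "z": -2, "ax": 0, "ay": 0, "az": 0}

```text
time_s: 7.3
tool_pos: [0.4471, 0.4518, 0.1528]
tool_rot: [-179.9, -11.9, 101.0]
force: [0.3, 0.1, -1.8]
grip_width: 0.0233
grasp_force: 58.0
```

jog_arm:
  motion:
    - {"x": 0.4, "y": 0, "z": -2, "ax": 0, "ay": -1, "az": 0}
    - {"x": 0.4, "y": 0, "z": -2, "ax": 0, "ay": -3, "az": 0}
    - {"x": 0.1, "y": 0, "z": -1, "ax": 0, "ay": -4, "az": 0}
    - {"x": 0, "y": 0, "z": -0.5, "ax": 0, "ay": -4, "az": 0}
    - {"x": 0, "y": 0, "z": 0, "ax": 0, "ay": 0, "az": 0}

```text
time_s: 7.8
tool_pos: [0.4468, 0.4545, 0.2104]
tool_rot: [179.9, -0.2, 101.2]
force: [-0.4, 0.5, -3.5]
grip_width: 0.0237
grasp_force: 58.0
```

```bash
python3 - <<'E'
from rows import *
o=env.get_obs();print({k:np.round(o[k],4) for k in('qpos','time_s','tool_pos','tool_rot','force','wrist_torque','grip_width','grasp_force')})
rows([((.51,-.099,.215),(180,0,75),25)])
im,P=snap('wrist','w4.png');im2,P2=snap('side','s4.png')
cv2.imwrite('pics/c4.png',np.hstack([cv2.resize(im,(400,300)),cv2.resize(im2,(400,300))])[:,:,::-1])
E
```

```text
{'qpos': array([-57.2936,  16.9642,  11.7323,  86.745 ,  -3.5537,  76.4646,
       -34.0444]), 'time_s': np.float64(7.8), 'tool_pos': array([0.4468, 0.4545, 0.2104]), 'tool_rot': array([ 1.798783e+02, -1.501000e-01,  1.011927e+02]), 'force': array([-0.3806,  0.4644, -3.4935]), 'wrist_torque': array([ 0.0254,  0.0935, -0.0236]), 'grip_width': np.float64(0.0237), 'grasp_force': np.float64(57.9928)}
--
x:-2.22 y:-0.18 z:-0.02 ay:-0.01 az:1.05
x:-2.22 y:-0.14 z:-0.03 ax:0.01 az:1.05
x:-2.23 y:-0.1 z:-0.02 ay:-0.01 az:1.04
x:-2.23 y:-0.06 z:-0.03 ay:-0.01 az:1.05
x:-2.23 y:-0.02 z:-0.02 ax:0.01 ay:-0.01 az:1.05
--
x:-2.22 y:0.02 z:-0.02 az:1.05
x:-2.23 y:0.06 z:-0.03 ay:-0.01 az:1.04
x:-2.23 y:0.11 z:-0.02 ax:0.01 ay:-0.01 az:1.05
x:-2.22 y:0.14 z:-0.02 az:1.05
x:-2.22 y:0.19 z:-0.02 ay:-0.01 az:1.05
--
x:-2.22 y:0.22 z:-0.03 ax:0.01 ay:-0.01 az:1.04
x:-2.21 y:0.27 z:-0.02 az:1.05
x:-2.21 y:0.3 z:-0.02 ay:-0.01 az:1.05
x:-2.2 y:0.35 z:-0.02 ax:0.01 ay:-0.01 az:1.05
x:-2.19 y:0.39 z:-0.02 ay:-0.01 az:1.05
--
x:-2.19 y:0.42 z:-0.02 az:1.04
x:-2.18 y:0.47 z:-0.02 ax:0.01 ay:-0.01 az:1.05
x:-2.17 y:0.51 z:-0.02 ay:-0.01 az:1.05
x:-2.16 y:0.54 z:-0.02 az:1.05
x:-2.15 y:0.59 z:-0.02 ax:0.01 ay:-0.01 az:1.04
--
x:-2.14 y:0.62 z:-0.02 ay:-0.01 az:1.05
x:-2.13 y:0.66 z:-0.02 ax:0.01 az:1.05
x:-2.11 y:0.71 z:-0.02 ay:-0.01 az:1.05
x:-2.1 y:0.74 z:-0.02 ay:-0.01 az:1.04
x:-2.09 y:0.78 z:-0.02 ax:0.01 ay:-0.01 az:1.05
```

View pics/c4.png

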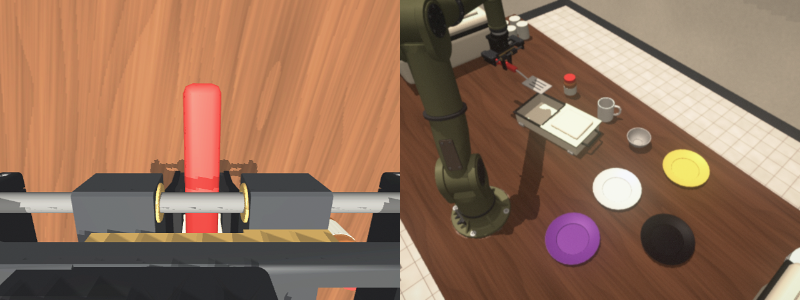

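The turner is clear of the pan and held, with the blade at about (538,85) in the right half. Now I'll carry it to the plate.

jog_arm:
  motion:
    - {"x": -1.2, "y": -0.1, "z": 0, "ax": 0, "ay": 0, "az": 1.05}
    - {"x": -2.2, "y": -0.14, "z": 0, "ax": 0, "ay": 0, "az": 1.05}
    - {"x": -2.2, "y": -0.1, "z": 0, "ax": 0, "ay": 0, "az": 1.05}
    - {"x": -2.2, "y": -0.06, "z": 0, "ax": 0, "ay": 0, "az": 1.05}
    - {"x": -2.2, "y": -0.02, "z": 0, "ax": 0, "ay": 0, "az": 1.05}

```text
time_s: 8.4
tool_pos: [0.4591, 0.3485, 0.208]
tool_rot: [-180.0, 0.0, 95.5]
force: [0.1, 0.4, -1.6]
grip_width: 0.0235
grasp_force: 58.0
```

jog_arm:
  motion:
    - {"x": -2.2, "y": 0.02, "z": 0, "ax": 0, "ay": 0, "az": 1.05}
    - {"x": -2.2, "y": 0.06, "z": 0, "ax": 0, "ay": 0, "az": 1.05}
    - {"x": -2.2, "y": 0.1, "z": 0, "ax": 0, "ay": 0, "az": 1.05}
    - {"x": -2.2, "y": 0.14, "z": 0, "ax": 0, "ay": 0, "az": 1.05}
    - {"x": -2.2, "y": 0.19, "z": 0, "ax": 0, "ay": 0, "az": 1.05}

```text
time_s: 8.9
tool_pos: [0.4708, 0.2406, 0.2083]
tool_rot: [180.0, -0.0, 90.4]
force: [0.0, 0.4, -2.3]
grip_width: 0.0233
grasp_force: 58.0
```

jog_arm:
  motion:
    - {"x": -2.2, "y": 0.22, "z": 0, "ax": 0, "ay": 0, "az": 1.05}
    - {"x": -2.2, "y": 0.27, "z": 0, "ax": 0, "ay": 0, "az": 1.05}
    - {"x": -2.2, "y": 0.3, "z": 0, "ax": 0, "ay": 0, "az": 1.05}
    - {"x": -2.2, "y": 0.35, "z": 0, "ax": 0, "ay": 0, "az": 1.05}
    - {"x": -2.2, "y": 0.39, "z": 0, "ax": 0, "ay": 0, "az": 1.05}

```text
time_s: 9.4
tool_pos: [0.483, 0.1302, 0.2083]
tool_rot: [180.0, -0.0, 85.2]
force: [-0.3, -0.7, -2.0]
grip_width: 0.0237
grasp_force: 58.0
```

jog_arm:
  motion:
    - {"x": -2.2, "y": 0.42, "z": 0, "ax": 0, "ay": 0, "az": 1.05}
    - {"x": -2.2, "y": 0.47, "z": 0, "ax": 0, "ay": 0, "az": 1.05}
    - {"x": -2.2, "y": 0.5, "z": 0, "ax": 0, "ay": 0, "az": 1.05}
    - {"x": -2.2, "y": 0.54, "z": 0, "ax": 0, "ay": 0, "az": 1.05}
    - {"x": -2.2, "y": 0.59, "z": 0, "ax": 0, "ay": 0, "az": 1.05}

```text
time_s: 9.9
tool_pos: [0.4949, 0.0179, 0.2083]
tool_rot: [180.0, -0.0, 79.9]
force: [0.2, 0.3, -2.8]
grip_width: 0.0233
grasp_force: 58.0
```

jog_arm:
  motion:
    - {"x": -2.2, "y": 0.62, "z": 0, "ax": 0, "ay": 0, "az": 1.05}
    - {"x": -2.1, "y": 0.66, "z": 0, "ax": 0, "ay": 0, "az": 1.05}
    - {"x": -2.1, "y": 0.7, "z": 0, "ax": 0, "ay": 0, "az": 1.05}
    - {"x": -1.5, "y": 0.5, "z": 0, "ax": 0, "ay": 0, "az": 1.05}
    - {"x": -0.8, "y": 0.3, "z": 0, "ax": 0, "ay": 0, "az": 1}

```text
time_s: 10.4
tool_pos: [0.5043, -0.0733, 0.2083]
tool_rot: [180.0, 0.0, 74.6]
force: [0.1, 0.3, -2.0]
grip_width: 0.0234
grasp_force: 58.0
```

jog_arm:
  motion:
    - {"x": 0, "y": 0, "z": 0, "ax": 0, "ay": 0, "az": 0}
    - {"x": 0, "y": 0, "z": 0, "ax": 0, "ay": 0, "az": 0}
    - {"x": 0, "y": 0, "z": 0, "ax": 0, "ay": 0, "az": 0}
    - {"x": 0, "y": 0, "z": 0, "ax": 0, "ay": 0, "az": 0}
    - {"x": 0, "y": 0, "z": 0, "ax": 0, "ay": 0, "az": 0}

```text
time_s: 10.9
tool_pos: [0.5043, -0.0704, 0.2082]
tool_rot: [-180.0, -0.0, 74.9]
force: [0.8, 0.0, -1.9]
grip_width: 0.0232
grasp_force: 58.0
```

```bash
python3 - <<'E'
from rows import *
o=env.get_obs();print({k:np.round(o[k],4) for k in('time_s','tool_pos','tool_rot','force','wrist_torque','grip_width','grasp_force')})
im,P=snap('top','t5.png');im2,P2=snap('side','s5.png')
cv2.imwrite('pics/c5.png',np.hstack([cv2.resize(im[140:340,270:470],(400,400)),cv2.resize(im2[180:380,230:430],(400,400))])[:,:,::-1])
E
```

```text
{'time_s': np.float64(10.9), 'tool_pos': array([ 0.5043, -0.0704,  0.2082]), 'tool_rot': array([-1.799962e+02, -1.190000e-02,  7.486670e+01]), 'force': array([ 0.7676,  0.0065, -1.9055]), 'wrist_torque': array([-0.0611,  0.0577, -0.0118]), 'grip_width': np.float64(0.0232), 'grasp_force': np.float64(57.992)}
```

View pics/c5.png

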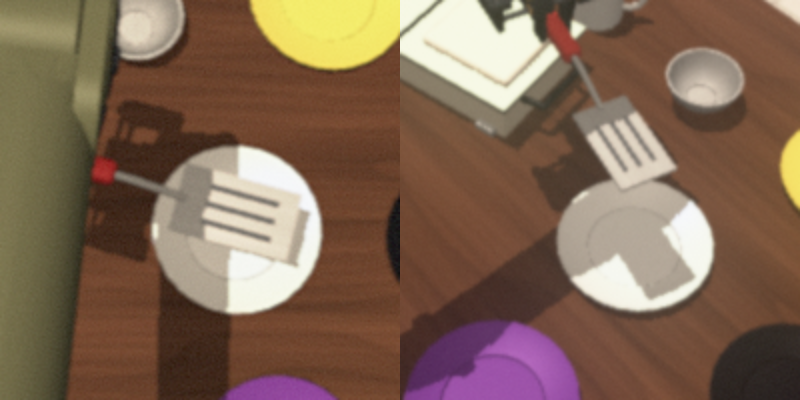

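Left half (top view): the blade's rear corners are at crop (183,164) and (168,232) and its front corner is at (300,193). Right half (side view): the rear corners are at (630,93) and (573,118) and the front corners at (676,168) and (627,190). I'll triangulate these to check level and position.

```bash
python3 - <<'E'
from rows import *
T=env.camera_params('top');S=env.camera_params('side')
def tri(a,b):
    o1,d1=ray(T,270+a[0]/2,140+a[1]/2);o2,d2=ray(S,230+(b[0]-400)/2,180+b[1]/2)
    s=np.linalg.lstsq(np.stack([d1,-d2],1),o2-o1,rcond=None)[0]
    p,q=o1+s[0]*d1,o2+s[1]*d2; return (p+q)/2,np.linalg.norm(p-q)
r1,e1=tri((183,164),(630,93));r2,e2=tri((168,232),(573,118));f1,e3=tri((300,193),(676,168))
for n,p,e in(('rear+x',r1,e1),('rear-x',r2,e2),('front+x',f1,e3)):print(n,np.round(p,4),round(e,4))
print('width',np.linalg.norm(r1-r2),'len',np.linalg.norm(f1-r1),'pitch',np.degrees(np.arcsin((f1-r1)[2]/.12)))
print('blade centre',(r2+f1)/2)
o=env.get_obs();A=R.from_euler('xyz',o['tool_rot'],degrees=True);c=o['tool_pos']-A.apply([1,0,0])*.185;print('kinematic centre',c)
# side-view check of kinematic corners, level assumption
zb=o['tool_pos'][2]-.009+.004
for lx,ly in((125,-35),(125,35),(245,-35),(245,35)):
    p=o['tool_pos']+A.apply([-lx/1000,ly/1000,0]);p[2]=zb
    a=proj(T,p);b=proj(S,p);print(lx,ly,np.round([(a[0]-270)*2,(a[1]-140)*2,(b[0]-230)*2+400,(b[1]-180)*2]))
E
```

```text
rear+x [ 0.5075 -0.2004  0.201 ] 0.0119
rear-x [ 0.4363 -0.1833  0.1967] 0.0051
front+x [ 0.4749 -0.3149  0.1984] 0.0017
width 0.0733660985315568 len 0.11907113543718924 pitch -1.277159232534803
blade centre [ 0.45560858 -0.24910316  0.19754135]
kinematic centre [ 0.45587139 -0.24927822  0.20820484]
125 -35 [169. 227. 571. 114.]
125 35 [187. 161. 624.  94.]
245 -35 [287. 260. 621. 189.]
245 35 [303. 192. 676. 167.]
```

The measured blade matches the kinematic prediction: level to about 1° and centred within 1 mm. I'll shift 29 mm to the plate centre and lower it.

jog_arm:
  motion:
    - {"x": -0.65, "y": 0.33, "z": 0.9, "ax": 0, "ay": 0, "az": 0}
    - {"x": -0.65, "y": 0.33, "z": 1.3, "ax": 0, "ay": 0, "az": 0}
    - {"x": -0.65, "y": 0.33, "z": 1.5, "ax": 0, "ay": 0, "az": 0}
    - {"x": -0.65, "y": 0.33, "z": 1.3, "ax": 0, "ay": 0, "az": 0}
    - {"x": 0, "y": 0, "z": 1, "ax": 0, "ay": 0, "az": 0}

```text
time_s: 11.5
tool_pos: [0.5094, -0.1015, 0.1465]
tool_rot: [-179.9, 0.1, 74.6]
force: [-0.4, -0.8, -1.7]
grip_width: 0.0234
grasp_force: 58.0
```

jog_arm:
  motion:
    - {"x": 0, "y": 0, "z": 0.5, "ax": 0, "ay": 0, "az": 0}
    - {"x": 0, "y": 0, "z": 0, "ax": 0, "ay": 0, "az": 0}
    - {"x": 0, "y": 0, "z": 0, "ax": 0, "ay": 0, "az": 0}
    - {"x": 0, "y": 0, "z": 0, "ax": 0, "ay": 0, "az": 0}
    - {"x": 0, "y": 0, "z": 0, "ax": 0, "ay": 0, "az": 0}

```text
time_s: 12.0
tool_pos: [0.5106, -0.0994, 0.1438]
tool_rot: [179.9, -0.0, 74.8]
force: [0.1, 0.0, -1.7]
grip_width: 0.0237
grasp_force: 58.0
```

jog_arm:
  motion:
    - {"x": 0, "y": 0, "z": 0, "ax": 0, "ay": 0, "az": 0}
    - {"x": 0, "y": 0, "z": 0, "ax": 0, "ay": 0, "az": 0}
    - {"x": 0, "y": 0, "z": 0, "ax": 0, "ay": 0, "az": 0}
    - {"x": 0, "y": 0, "z": 0, "ax": 0, "ay": 0, "az": 0}
    - {"x": 0, "y": 0, "z": 0, "ax": 0, "ay": 0, "az": 0}

```text
time_s: 12.5
tool_pos: [0.5102, -0.0997, 0.1432]
tool_rot: [180.0, -0.0, 74.8]
force: [-0.1, -0.1, -1.9]
grip_width: 0.0235
grasp_force: 58.0
```

```bash
python3 - <<'E'
from rows import *
o=env.get_obs();print({k:np.round(o[k],4) for k in('time_s','joint_velocities','tool_pos','tool_rot','force','grip_width','grasp_force')})
A=R.from_euler('xyz',o['tool_rot'],degrees=True);print('kinematic centre',o['tool_pos']-A.apply([1,0,0])*.185)
im,P=snap('top','t6.png');im2,P2=snap('side','s6.png')
p=np.array([.462,-.278,.018]);print('plate px',proj(P,p),proj(P2,p))
cv2.imwrite('pics/c6.png',np.hstack([cv2.resize(im[140:340,270:470],(400,400)),cv2.resize(im2[180:380,230:430],(400,400))])[:,:,::-1])
E
```

```text
{'time_s': np.float64(12.5), 'joint_velocities': array([-0.0037, -0.027 , -0.067 ,  0.0437, -0.0417, -0.0206,  0.0152]), 'tool_pos': array([ 0.5102, -0.0997,  0.1432]), 'tool_rot': array([ 1.799969e+02, -3.400000e-03,  7.479320e+01]), 'force': array([-0.1258, -0.1092, -1.8665]), 'grip_width': np.float64(0.0235), 'grasp_force': np.float64(57.9921)}
kinematic centre [ 0.46167195 -0.27818061  0.14321007]
plate px (np.float64(387.92485940614654), np.float64(254.43143448602282)) (np.float64(346.1713421723958), np.float64(300.4698609631882))
```

View pics/c6.png

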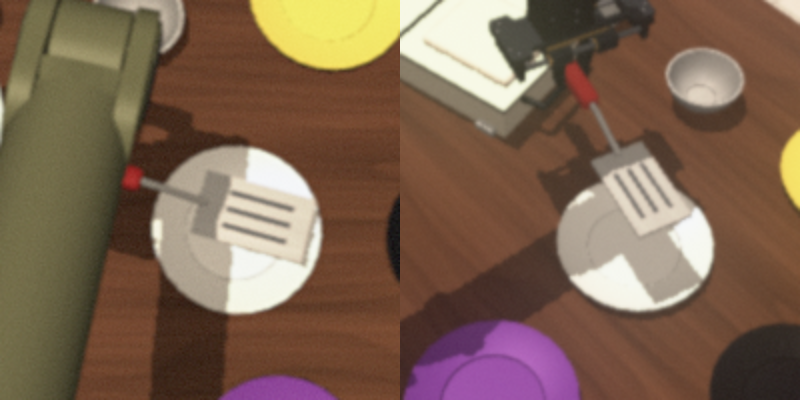

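The final view shows the blade level above the white plate: blade centre near (255,218) in the left half, offset from the plate's (237,229) by parallax at this height. The plate hasn't moved and the arm is still.

```bash
python3 -c "
from cell import env
print(env.sign_off())"
```

```text
the job is handed in; nothing more can be done
None
```

The turner is out of the pan with no sign of hard contact. It is held level and still, with its blade centred over the white plate and the whole turner about 13–17 cm above the counter, and the job was handed in at about 12.6 s.

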